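Swap vial trays on the sampler

ROBOT

A 6-joint arm with a two-finger parallel gripper is mounted at the origin on the work surface. World frame = base frame: x ahead of the robot, y to its left, z up, the work surface at z = 0. Lengths are in m, angles in rad, forces in N, time in s.
With the tool pointing down it reaches from about 0.35 to 1 m from the base axis. Payload 7.1 kg.
Tool frame: the origin (TCP) lies between the finger pads; the fingertips stand 19 mm ahead of it and the grasp point (between the pads) is the TCP; z points along the fingers, y is the direction in which the jaws open and shut (so a half turn about z gives the same grasp; the last joint's range is limited). The gripper opens to 85 mm and grips with 20 to 120 N. Pads are 22 mm wide; open, the fingers measure 114 mm over their backs; the gripper's body (76 mm by 85 mm) begins 54 mm behind the grasp point. The pads swing forward as they close: fully open they stand 13 mm farther back than shut.
Start: joints at [1.205, 0.423, 1.63, -0, 1.089, -0.019], TCP at [0.212, 0.588, 0.25] pointing down, gripper open.
Joint ranges: [-3, 3], [-0.9, 2.11], [0.09, 2.58], [-1.31, 4.45], [0.11, 2.69], [-2.54, 2.54]. Speed limits (rad/s): [2.39, 2.39, 3.01, 3.14, 3.14, 3.14].

INTERFACE

Orientations are given as a unit quaternion [x, y, z, w].
In Python, from plant import manip, kin, viewer gives the robot as it stands. Calls block until the motion is done:
- manip.move_to(position, orientation): joint-space move of the TCP to a pose.
- manip.move_linear(position, attitude=None, v=0.15, max_force=None): straight line of the TCP; attitude=None keeps the orientation; v is the mean speed in m/s. With max_force (N) it stops when the force on the tool has changed by that much, and returns True; else False.
- manip.movej(angles): joint-space move.
- manip.gripper_to(opening, force=None): finger opening in m; force is the grip in N (None keeps the last); returns when the fingers have stopped.
- manip.sleep(seconds).
- kin.ik(position, orientation): joint angles nearest the present ones, or None.
- manip.state(): the state.
- viewer.read_camera(name): name is "scene" or "top" or "wrist"; returns a dict with "frame" (420x560x3 uint8, red, green, blue), "depth" (420x560 float32, m along the optical axis (not along the pixel's ray), 0 where there is no reading), "fx", "fy", "cx", "cy" (pixels), "R" (3x3) and "t" (3): a world point X has camera coordinates R X + t; the wrist camera has in their place "mount" (4x4, takes a point from camera to tool coordinates, whose origin is the TCP and whose axes are the flange's). Camera axes: x right, y down, z forward; pixel columns grow to the right and rows downward; lengths in m; the calibration is good to about 2 mm. A picture is of the moment at which its call begins: read the wrist's pose just before it.
A pose or a line that the arm cannot do raises manip.Unreachable and nothing moves.
- manip.close_job(): hands the job in, once; it reports no verdict.
The state is a dict: "t": time; "joint_positions": joint angles; "dq": joint speeds; "joint_torque": joint torques, N m; "position": TCP position; "eef_rot": TCP orientation; "force": force on the tool from outside, world axes, zero at the start; "moment": the same for the moment, N m; "width": finger opening in m.
Only numpy, scipy, OpenCV 4.12 (cv2) and the standard library are available. Lean on these libraries where they do the work, as an engineer would, in place of code of your own. Each camera call takes 0.05 s, during which the arm holds its last target. There are 200 camera calls.

TASK

On the vial sampler, push the yellow tray, which stands out, fully home; then hook a fingertip behind the lip of the blue tray and draw it all the way out to its stop. Do not pinch either lip, and leave the bottle, the beaker and the jar where they stand. Finish with the hand clear.

Things in the scene. Friction and masses are not known exactly. Their poses are not given: they have to be found in the camera images.
- blue_roof (a point): Middle of the roof's front edge, 84 mm above the bench, of the white module that houses the blue tray (220 deep x 148 wide mm, blue stripe along this edge). The two modules are fixed side by side and square on a dark plate, 174 mm between centres; which is left or right varies. Axes: x level into the module, y across, z up.
- blue_lip (a point): Blue lip: upright plate square across the front end of the blue tray, 10 mm thick along the slide, 108 mm wide, top edge 70 mm above the bench, 40 mm above the tray floor. This point: middle of the top edge, half-way through the thickness. With the tray home it lies 60 mm in front of the module's front face. Site axes: x level into the module (the way home), y across the tray, z up.
- blue_well (a point): Middle of the open finger well behind the blue lip, on the tray floor (30 mm above the bench): 27 mm from here to the lip's rear face; with the tray home, 27 mm the other way to the module's front. 108 mm wide, open above and at the sides. Behind it a grey block holds amber vials with blue caps, up to 66 mm above the bench.
- blue_tray (a joint): How far the blue tray is out, m: 0 = fully home, 0.12 = fully out at its end stop. Rubs with about 3 N plus 6 N per m/s and stays where left.
- yellow_roof (a point): Middle of the roof's front edge, 84 mm above the bench, of the white module that houses the yellow tray (220 deep x 148 wide mm, yellow stripe along this edge). The two modules are fixed side by side and square on a dark plate, 174 mm between centres; which is left or right varies. Axes: x level into the module, y across, z up.
- yellow_lip (a point): Yellow lip: upright plate square across the front end of the yellow tray, 10 mm thick along the slide, 108 mm wide, top edge 70 mm above the bench, 40 mm above the tray floor. This point: middle of the top edge, half-way through the thickness. With the tray home it lies 60 mm in front of the module's front face. Site axes: x level into the module (the way home), y across the tray, z up.
- yellow_well (a point): Middle of the open finger well behind the yellow lip, on the tray floor (30 mm above the bench): 27 mm from here to the lip's rear face; with the tray home, 27 mm the other way to the module's front. 108 mm wide, open above and at the sides. Behind it a grey block holds amber vials with yellow caps, up to 66 mm above the bench.
- yellow_tray (a joint): How far the yellow tray is out, m: 0 = fully home, 0.12 = fully out at its end stop. Rubs with about 3 N plus 6 N per m/s and stays where left.
- bottle: Loose amber bottle with blue cap, 60 mm across, 130 mm tall, beside the sampler; origin under its centre.
- beaker: Loose clear glass beaker, 64 mm across, 85 mm tall; origin under its centre.
- jar: Loose white jar with red lid, 56 mm across, 65 mm tall; origin under its centre.
There are look-alikes about, which are no part of the job. What is shaped like the jar but green is not meant. Of the things that look like the beaker, take the one that is farthest from the robot's base at the start.

How it is judged:
On the way, in this order (a step that is already met when the one before it is completed fails the run):
1. the yellow tray is pushed fully home (value of joint yellow_tray below 0.005 m), for 0.2 s.
2. the blue tray is on its way out, pulled by a finger behind its lip (value of joint blue_tray above 0.03 m and contact force between the fingers and blue_lip_rear above 1 N), for 0.1 s.
At the end, for the whole second after the job is handed in: The yellow tray is home (within 5 mm), the blue tray is out to its stop (within 6 mm) and at rest, and the bottle, beaker and jar stand upright within 20 mm of where they stood (value of joint yellow_tray below 0.005 m and value of joint blue_tray above 0.114 m and velocity of joint blue_tray between -0.01 and 0.01 m/s and not (distance of any of bottle, beaker, jar from where it was at the start of the episode above 0.02 m or angle between any of bottle, beaker, jar's own z axis and vertical above 0.3 rad)); the robot touches nothing.
It fails at once if a bottle, beaker or jar beside the sampler is shifted by more than 20 mm or tipped (distance of any of bottle, beaker, jar from where it was at the start of the episode above 0.02 m or angle between any of bottle, beaker, jar's own z axis and vertical above 0.3 rad).
It fails at once if the blue tray is drawn out (past 30 mm) while the yellow tray is not home (value of joint blue_tray above 0.03 m and value of joint yellow_tray above 0.012 m).
It fails at once if the blue lip is pinched: fingers press on its front and rear at once (contact force between the fingers and blue_lip_front above 1 N and contact force between the fingers and blue_lip_rear above 1 N).
It fails at once if the yellow lip is pinched: fingers press on its front and rear at once (contact force between the fingers and yellow_lip_front above 1 N and contact force between the fingers and yellow_lip_rear above 1 N).
It also fails if it takes over 45 s, if anything falls off the work surface, if the arm or the gripper's body presses on something with over 40 N, if the wrist force passes 120 N, or if a joint passes its speed limit or range.

## Working session

There is one attempt and no reset: what is moved stays moved. The work goes in short steps, each a Python script; the robot and the scene stay as the last script left them, time stands still between calls to the robot, and variables do not carry over. Pictures are saved under pics/ and viewed, about 8 in all and at most 12, crops included, and the job is handed in when it is done.

```bash
mkdir -p pics; ls; python3 - <<'E'
from plant import manip,kin,viewer
import cv2,numpy as np
for n in("scene","top"):
    d=viewer.read_camera(n); cv2.imwrite(f"pics/{n}0.png",d["frame"][:,:,::-1]); np.savez(f"pics/{n}0.npz",**d)
    print(n,d["fx"],d["cx"],d["cy"],(-d["R"].T@d["t"]).round(3),d["R"].round(2).tolist(),(d["depth"]>0).mean())
print(manip.state())
E
```

```text
pics
scene 388.0577938132768 285.0293887190185 209.91740018047292 [1.244 0.12  0.593] [[-0.18, 0.98, 0.01], [0.6, 0.12, -0.79], [-0.77, -0.14, -0.62]] 0.9961181972789116
top 480.34985007464314 267.759006094739 211.62226404190343 [ 0.506 -0.007  1.019] [[0.0, -1.0, -0.01], [-1.0, -0.0, -0.06], [0.06, 0.01, -1.0]] 0.9958715986394557
{'t': 0.1, 'joint_positions': array([ 1.20499893e+00,  4.23730666e-01,  1.63060739e+00,  1.84713924e-05,
        1.08861387e+00, -1.89909334e-02]), 'dq': array([ 5.77293063e-04,  9.92503691e-05, -3.28451080e-03, -1.61272996e-03,
       -2.31856463e-03,  7.41871272e-04]), 'joint_torque': array([ 9.07392587e-04, -5.58424973e+01, -2.82446158e+01, -6.21698405e-05,
        2.89283686e-03,  2.96068151e-05]), 'position': array([0.21223437, 0.58736596, 0.24964692]), 'eef_rot': array([ 1.72539722e-01,  9.85002326e-01, -6.65533473e-04, -1.37981922e-04]), 'force': array([ 0.13801031, -0.43397164, -1.07352924]), 'moment': array([ 0.02172169,  0.00445089, -0.03024886]), 'width': 0.08579608559990798}
```

View pics/top0.png

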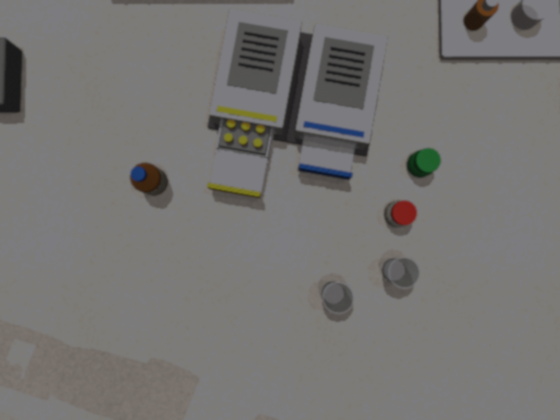

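View pics/scene0.png

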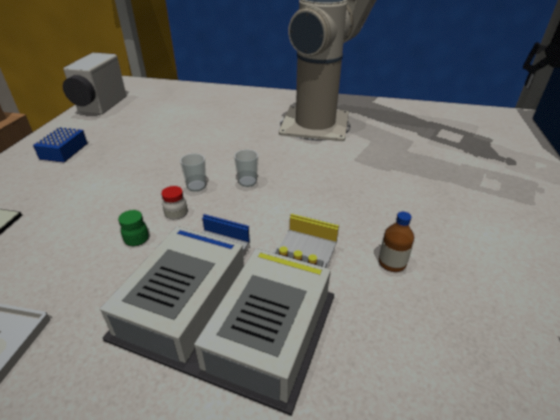

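Top view: yellow module on the left, with its stripe at (246,114) and its lip at (235,189), standing out. Blue module on the right: stripe (333,129), lip (325,170). Bottle at (147,178), red-lid jar (402,213), clear beakers (400,272) and (337,296), green decoy (427,160).
Things that could be mistaken for the targets:
- **Yellow lip:** lip (235,189), stripe (246,114), caps (228–262,125–143).
- **Blue lip:** lip (325,170), stripe (333,129), bottle cap (139,174), and the blue rack at (60,145) in the scene view.

The lips are the bars farthest forward on each tray.

```bash
cat > h.py <<'E'
import numpy as np,cv2
def ray(d,uv,z):
    C=-d["R"].T@d["t"]; r=d["R"].T@np.array([(uv[0]-d["cx"])/d["fx"],(uv[1]-d["cy"])/d["fy"],1.])
    return C+r*(z-C[2])/r[2]
def bars(d,lo,hi,amin=60):
    hsv=cv2.cvtColor(np.ascontiguousarray(d["frame"]),cv2.COLOR_RGB2HSV)
    m=cv2.inRange(hsv,lo,hi); cs,_=cv2.findContours(m,cv2.RETR_EXTERNAL,cv2.CHAIN_APPROX_NONE)
    return [c for c in cs if cv2.contourArea(c)>amin]
COL={"yellow":((22,120,60),(35,255,255)),"blue":((105,120,40),(125,255,255))}
def report(d):
    for k,(lo,hi) in COL.items():
        for c in bars(d,lo,hi):
            (u,v),wh,a=cv2.minAreaRect(c)
            if max(wh)<40 or v<80: continue
            b=cv2.boxPoints(((u,v),wh,a)); e=[(b[i]+b[(i+1)%4])/2 for i in range(4)]
            ends=sorted([e[i] for i in range(4) if np.linalg.norm(e[i]-(u,v))>15],key=lambda p:p[0])
            for z in(.07,.084):
                P=[ray(d,p,z) for p in ends]; t=P[1]-P[0]
                print(k,(round(u),round(v)),np.round(wh,1),"z",z,"mid",ray(d,(u,v),z).round(4),"len",np.linalg.norm(t).round(4),"yaw-in",np.degrees(np.arctan2(t[0],-t[1])).round(1))
            X=[(p[0][0],p[0][1]) for p in c]
            dz=[d["depth"][y,x] for x,y in X]; C=-d["R"].T@d["t"]
            P=np.array([C+(d["R"].T@np.array([(x-d["cx"])/d["fx"],(y-d["cy"])/d["fy"],1]))*q for (x,y),q in zip(X,dz)])
            print("   depth z median",np.median(P[:,2]).round(4))
E
python3 - <<'E'
from h import *
d=dict(np.load("pics/top0.npz")); report(d)
img=d["frame"][90:210,190:400,::-1]; cv2.imwrite("pics/crop.png",cv2.resize(cv2.convertScaleAbs(img,alpha=1.5),None,fx=3.8,fy=3.8,interpolation=cv2.INTER_CUBIC))
for n,uv,z in(("bottlecap",(139,174),.13),("jar",(403,212),.065),("beakA",(401,273),.04),("beakB",(337,296),.04),("green",(427,160),.065)): print(n,ray(d,uv,z).round(3))
E
```

```text
yellow (233, 190) [52.3  5.2] z 0.07 mid [0.6059 0.0703 0.07  ] len 0.1041 yaw-in -10.2
yellow (233, 190) [52.3  5.2] z 0.084 mid [0.6044 0.0692 0.084 ] len 0.1026 yaw-in -10.2
   depth z median 0.0652
yellow (246, 114) [58.4  4.7] z 0.07 mid [0.7601 0.0453 0.07  ] len 0.1173 yaw-in -10.3
yellow (246, 114) [58.4  4.7] z 0.084 mid [0.7564 0.0446 0.084 ] len 0.1156 yaw-in -10.3
   depth z median 0.0855
blue (325, 171) [52.   5.6] z 0.07 mid [ 0.644 -0.112  0.07 ] len 0.1031 yaw-in -10.3
blue (325, 171) [52.   5.6] z 0.084 mid [ 0.6419 -0.1104  0.084 ] len 0.1016 yaw-in -10.3
   depth z median 0.0642
blue (333, 129) [58.9  4.6] z 0.07 mid [ 0.729  -0.1281  0.07  ] len 0.1174 yaw-in -10.1
blue (333, 129) [58.9  4.6] z 0.084 mid [ 0.7257 -0.1263  0.084 ] len 0.1157 yaw-in -10.1
   depth z median 0.0851
bottlecap [0.629 0.242 0.13 ]
jar [ 0.563 -0.266  0.065]
beakA [ 0.441 -0.267  0.04 ]
beakB [ 0.395 -0.138  0.04 ]
green [ 0.668 -0.316  0.065]
```

View pics/crop.png

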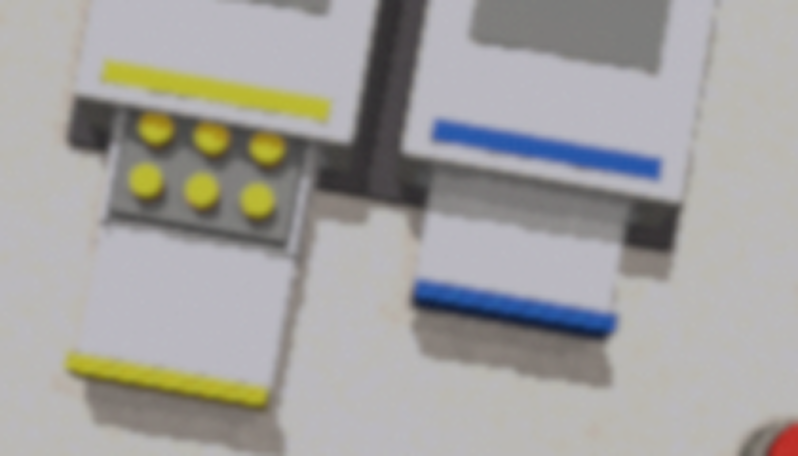

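The crop confirms the choice. The yellow lip is the front bar at (233,190) with a long well and caps behind it, and the blue lip is the front bar at (325,171). The geometry is consistent: heights are about 0.065–0.07 m, lip lengths about 104–108 mm and the yaw is −10.2° everywhere. The yellow tray is about 69 mm farther out than the blue one. Next I push the yellow tray with closed fingers.

```bash
cat >> h.py <<'E'
a=np.radians(-10.2); IN=np.array([np.cos(a),np.sin(a),0])
def quat(deg):  # tool z down, tool x at heading deg
    t=np.radians(deg)/2; return np.array([np.cos(t),np.sin(t),0,0])
YL=np.array([.606,.0703,0]); BL=np.array([.644,-.112,0])
E
python3 - <<'E'
from h import *
from plant import manip,kin,viewer
up=lambda p,z:[p[0],p[1],z]
s=YL-IN*.042
qs={h:kin.ik(up(s,.2),quat(h)) for h in(169.8,-10.2)}
print({h:None if q is None else np.round(q,2) for h,q in qs.items()})
h=min((h for h in qs if qs[h] is not None),key=lambda h:abs(qs[h][5])); print(h)
manip.gripper_to(0.0,20)
manip.move_to(up(s,.2),quat(h))
manip.move_linear(up(s,.066),v=.12)
print("t",manip.state()["t"],manip.state()["force"].round(1),manip.state()["width"])
r=manip.move_linear(up(s+IN*.125,.066),v=.05,max_force=14)
S=manip.state(); print(r,S["t"],S["force"].round(1),"travel",(S["position"]-s)@IN)
p=S["position"]-IN*.03
manip.move_linear(up(p,.066),v=.1); manip.move_linear(up(p,.16),v=.15)
d=viewer.read_camera("top"); cv2.imwrite("pics/t1.png",d["frame"][:,:,::-1]); report(d); print(manip.state()["t"])
E
```

```text
{169.8: array([ 0.12,  0.41,  1.79, -0.  ,  0.94, -1.28]), -10.2: array([ 0.12,  0.41,  1.79, -0.  ,  0.94,  1.86])}
169.8
t 4.3583 [-0.  -0.1  0.1] -0.0002505316986968165
True 6.2083 [ 0.8 -1.2  0.4] travel 0.1037955628206239
blue (325, 171) [52.   5.7] z 0.07 mid [ 0.644 -0.112  0.07 ] len 0.1031 yaw-in -10.4
blue (325, 171) [52.   5.7] z 0.084 mid [ 0.6419 -0.1104  0.084 ] len 0.1016 yaw-in -10.4
   depth z median 0.064
blue (333, 129) [58.9  4.5] z 0.07 mid [ 0.729  -0.1281  0.07  ] len 0.1174 yaw-in -10.2
blue (333, 129) [58.9  4.5] z 0.084 mid [ 0.7257 -0.1264  0.084 ] len 0.1157 yaw-in -10.2
   depth z median 0.0851
7.4667
```

View pics/t1.png

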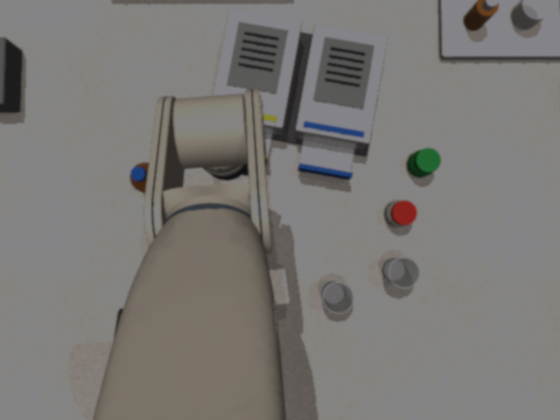

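The arm hides the yellow lip in this view; everything else is unchanged. I move the hand above the blue side and check the yellow tray before pulling.

```bash
python3 - <<'E'
from h import *
from plant import manip,kin,viewer
w=BL+IN*.032
manip.move_linear([w[0],w[1],.18],v=.2)
d=viewer.read_camera("top"); report(d)
d=viewer.read_camera("scene"); cv2.imwrite("pics/s2.png",d["frame"][:,:,::-1]);report(d); print(manip.state()["t"],manip.state()["force"].round(1))
d0=dict(np.load("pics/scene0.npz"))
E
```

```text
yellow (240, 153) [52.3  5.9] z 0.07 mid [0.6795 0.057  0.07  ] len 0.1045 yaw-in -9.5
yellow (240, 153) [52.3  5.9] z 0.084 mid [0.6769 0.0561 0.084 ] len 0.103 yaw-in -9.5
   depth z median 0.0644
yellow (247, 114) [58.4  4.8] z 0.07 mid [0.7602 0.0453 0.07  ] len 0.1173 yaw-in -10.1
yellow (247, 114) [58.4  4.8] z 0.084 mid [0.7565 0.0446 0.084 ] len 0.1156 yaw-in -10.1
   depth z median 0.0856
yellow (289, 263) [63.   4.1] z 0.07 mid [0.7432 0.0415 0.07  ] len 0.1203 yaw-in 169.7
yellow (289, 263) [63.   4.1] z 0.084 mid [0.7566 0.0436 0.084 ] len 0.1171 yaw-in 169.7
   depth z median 0.0847
yellow (302, 250) [53.6 16.2] z 0.07 mid [0.7036 0.0587 0.07  ] len 0.1056 yaw-in 169.7
yellow (302, 250) [53.6 16.2] z 0.084 mid [0.718  0.0604 0.084 ] len 0.1028 yaw-in 169.7
   depth z median 0.0537
blue (205, 239) [54.8  3.3] z 0.07 mid [ 0.7113 -0.1335  0.07  ] len 0.1192 yaw-in 169.7
blue (205, 239) [54.8  3.3] z 0.084 mid [ 0.7255 -0.1267  0.084 ] len 0.116 yaw-in 169.7
   depth z median 0.0848
blue (226, 227) [49.6 15.1] z 0.07 mid [ 0.6686 -0.1048  0.07  ] len 0.1111 yaw-in 168.7
blue (226, 227) [49.6 15.1] z 0.084 mid [ 0.684  -0.0988  0.084 ] len 0.1081 yaw-in 168.7
   depth z median 0.054
blue (61, 145) [29.5 50.2] z 0.07 mid [ 0.4273 -0.6487  0.07  ] len 0.1597 yaw-in -96.5
blue (61, 145) [29.5 50.2] z 0.084 mid [ 0.4491 -0.6281  0.084 ] len 0.1554 yaw-in -96.5
   depth z median 0.0494
8.65 [ 0.5 -0.1  0.5]
```

View pics/s2.png

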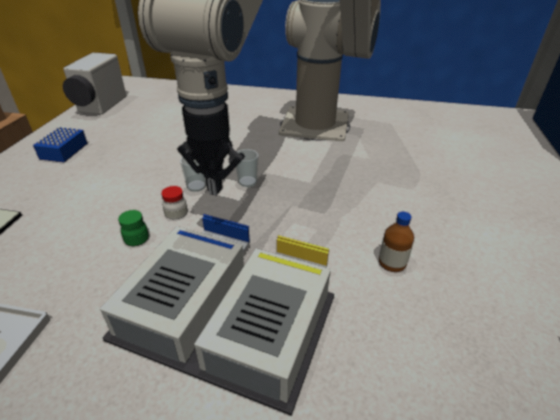

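The scene view shows both lips close in front of their modules, with the bottle, jar and beakers standing. The stripe-to-lip distance is 78 mm for yellow and 83 mm for blue. Yellow therefore looks home and blue about 5 mm out, but I'll press yellow once more to be certain, then hook blue.

```bash
python3 - <<'E'
from h import *
from plant import manip,kin,viewer
L=np.array([.6795,.057,0]); s=L-IN*.03
M=lambda p,z,**k:manip.move_linear([p[0],p[1],z],**k)
S=manip.state
M(s,.16,v=.2); M(s,.066,v=.15)
r=M(s+IN*.035,.066,v=.04,max_force=22)
manip.sleep(.3); print(r,S()["t"],S()["force"].round(1),"pad front beyond lip est.",(S()["position"]-L)@IN)
p=S()["position"]-IN*.03
M(p,.066,v=.12); M(p,.14,v=.2)
w=BL+IN*.032
M(w,.14,v=.2)
d=viewer.read_camera("top"); report(d)
r=M(w,.064,v=.08,max_force=10); print("down",r,S()["position"].round(4),S()["force"].round(1),S()["t"])
E
```

```text
True 11.35 [ 0.9  0.5 -0.7] pad front beyond lip est. -0.013555440640391957
yellow (240, 154) [52.3  6.3] z 0.07 mid [0.6787 0.0571 0.07  ] len 0.1046 yaw-in -10.1
yellow (240, 154) [52.3  6.3] z 0.084 mid [0.6761 0.0562 0.084 ] len 0.103 yaw-in -10.1
   depth z median 0.0644
yellow (247, 114) [58.4  4.8] z 0.07 mid [0.7602 0.0453 0.07  ] len 0.1173 yaw-in -10.1
yellow (247, 114) [58.4  4.8] z 0.084 mid [0.7565 0.0446 0.084 ] len 0.1156 yaw-in -10.1
   depth z median 0.0855
down False [ 0.676  -0.1178  0.0646] [-0.7  0.6 -0.1] 14.5
```

A 22 N push left the lip in the same place within 1 mm, so yellow is against its stop. The fingertip went down into the blue well freely. Now I draw the tray out.

```bash
python3 - <<'E'
from h import *
from plant import manip,kin,viewer
M=lambda p,z,**k:manip.move_linear([p[0],p[1],z],**k)
S=manip.state
s=S()["position"].copy()
r=M(s-IN*.16,.064,v=.05,max_force=16)
manip.sleep(.2); print(r,S()["t"],S()["force"].round(1),"travel",(s-S()["position"])@IN)
p=S()["position"]
r=M(p-IN*.02,.064,v=.03,max_force=16); manip.sleep(.2); print(r,"travel",(s-S()["position"])@IN)
p=S()["position"]+IN*.014
M(p,.064,v=.06); M(p,.2,v=.15); 
q=p+np.array([-.10,.2,0]); M(q,.3,v=.2)
d=viewer.read_camera("top"); cv2.imwrite("pics/t3.png",d["frame"][:,:,::-1]); report(d); print(S()["t"],S()["force"].round(1))
E
```

```text
True 16.9667 [-0.3 -0.4  0.7] travel 0.12807939360239168
True travel 0.12823280765753606
yellow (240, 154) [52.3  6.3] z 0.07 mid [0.6787 0.0571 0.07  ] len 0.1046 yaw-in -10.1
yellow (240, 154) [52.3  6.3] z 0.084 mid [0.6761 0.0562 0.084 ] len 0.103 yaw-in -10.1
   depth z median 0.0638
yellow (247, 114) [58.4  4.8] z 0.07 mid [0.7602 0.0453 0.07  ] len 0.1173 yaw-in -10.1
yellow (247, 114) [58.4  4.8] z 0.084 mid [0.7565 0.0446 0.084 ] len 0.1156 yaw-in -10.1
   depth z median 0.0857
blue (315, 227) [53.   4.1] z 0.07 mid [ 0.5328 -0.0912  0.07  ] len 0.1043 yaw-in -10.2
blue (315, 227) [53.   4.1] z 0.084 mid [ 0.5324 -0.0899  0.084 ] len 0.1028 yaw-in -10.2
   depth z median 0.0675
blue (333, 129) [58.9  4.5] z 0.07 mid [ 0.729  -0.1281  0.07  ] len 0.1174 yaw-in -10.2
blue (333, 129) [58.9  4.5] z 0.084 mid [ 0.7257 -0.1264  0.084 ] len 0.1157 yaw-in -10.2
   depth z median 0.0851
20.3667 [-0.5 -0.1  0.5]
```

View pics/t3.png

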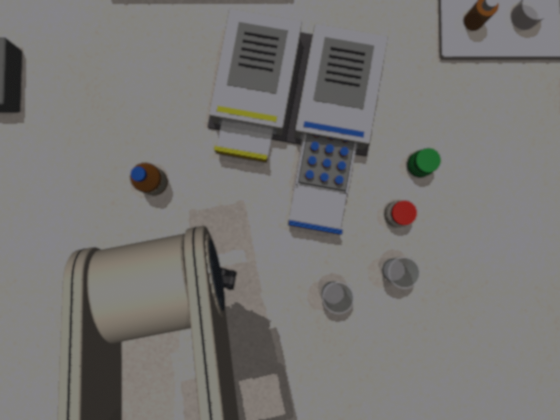

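Blue is now 117 mm farther out than the yellow home reference, and the stop was felt twice at the same travel. The view shows the hand clear, with the bottle (147,178), jar (402,213) and beakers unmoved.

```bash
python3 -c "
from plant import manip
manip.sleep(.3); manip.close_job(); print(manip.state()['t'])"
```

```text
the job is handed in; nothing more can be done
the job is handed in; nothing more can be done
```

I pushed the yellow tray home, drew the blue tray out to its stop and handed the job in at about 21 s of the 45 s allowed; no verdict is reported. Both moves were made with the fingers closed, so neither lip was pinched.

- **Yellow tray:** a second push, limited to 22 N, left the lip in the same place within 1 mm, so it is against its stop. It had not moved in the last picture.
- **Blue tray:** the pull hit the end stop twice at the same travel (128.1 and 128.2 mm, including the slack before contact). The top camera puts it about 117 mm farther out than the yellow home position. That is 3 mm short of the nominal 120 mm, which fits the camera's 2 mm error and part of the lip's front face showing in the mask.
- **Surroundings:** the bottle, jar and beakers look unmoved in the last picture, judged by eye. The hand is clear, with no outside force on the tool.

Two readings were unexpected. After each force-limited stop the tool force read close to zero, so I confirmed the stops by position instead. The blue tray also looked about 5 mm out before I started, which did not affect the job.

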